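# Close the bench caliper on a stepped ceramic test bar

## Robot

A 7-joint arm with a two-finger parallel gripper is mounted at the origin on the work surface. World frame = base frame: x ahead of the robot, y to its left, z up, the work surface at z = 0. Lengths are in m, angles in rad, forces in N, time in s.
With the tool pointing down it reaches from about 0.4 to 0.85 m from the base axis. Payload 4.5 kg.
Tool frame: the origin (TCP) lies at the centre of the arm's flange, where the gripper is bolted on; the fingertips stand 166 mm ahead of it and the grasp point (between the pads) lies 147 mm ahead of it (r.grip_depth is the distance from the TCP to the grasp point, in m); z points along the fingers, y is the line along which they close (so a half turn about z gives the same grasp; the last joint's range is limited). The gripper opens to 88 mm and grips with 3 to 60 N. Pads are 18 mm wide; open, the fingers measure 123 mm over their backs; the gripper's body (75 mm by 187 mm) begins 45 mm behind the grasp point.
Start: joints at [-1.22, 0.689, -0.195, 1.565, 0.157, 0.902, -0.215], TCP at [0.195, 0.594, 0.405] pointing down, gripper open.
Joint ranges: [-3.01, 3.01], [-0.46, 2.08], [-1.47, 1.51], [0.13, 2.56], [-1, 4.14], [0.04, 2.09], [-2.66, 2.66]. Speed limits (rad/s): [2.57, 2.57, 3.14, 3.14, 3.14, 3.14, 3.14].

## Interface

Orientations are given as a unit quaternion [x, y, z, w].
In Python, from plant import status, cams, r, finder gives the robot as it stands.
- The arm moves only by the tool play_rows, never from a script. Its argument "rows" is a list of rows, each a list of 7 numbers: the opening in per cent of the stroke, from 0 (shut) to 100 (fully open), then the shift along the tool's x, y, z in m, then the turn, a rotation vector about the tool's x, y, z in degrees. A call has 1 to 8 rows; each row shifts and turns the commanded pose from where the row before left it, along the tool's axes as they then stand; what a row does not reach is not made up. A row lasts 1/8 s, in which the tool goes at most 62.5 mm and 10.7 degrees, less where a joint would pass 70% of its speed; a pose out of reach is approached as far as the arm can. A call with a gripper value outside its range is refused whole. The fingers move at their own pace and stop on an object; "grip_force" is the grip in N (left out, the last holds). Time passes only in rows, so rows that do not move let the fingers close. It gives the time, the measured TCP pose, the force, the opening and the grip force at its end, in the units of the state.
- status.get_state(): the state, without advancing time (a new reading comes with each control period).
- cams.snapshot(name): name is "scene" or "top" or "wrist"; returns the picture (400x640x3 uint8, red, green, blue); there is no depth.
- cams.camera_params(name): a dict with "vfov" (degrees; the focal length in pixels is half the picture's height over the tangent of half this angle, whatever the lens; pixels are square), "cx", "cy" (the principal point, pixels), "R" (3x3) and "t" (3): a world point X has camera coordinates R X + t; the wrist camera has in their place "tool_from_camera" (4x4, takes a point from camera to tool coordinates, whose origin is the TCP and whose axes are the flange's). Camera axes: x right, y down, z forward; pixel columns grow to the right and rows downward; lengths in m; the calibration is good to about 2 mm. A picture is of the moment at which its call begins: read the wrist's pose just before it. camera_params takes no time and is no camera call.
- r.finish_job(): hands the job in; it is judged then, once.
Trained networks look in the newest picture that a camera, given by its name, has taken for a name from the list of things; names that differ only in an ending like _2 or _b are one class to them, and where a whole thing is asked for, a point or a joint stands for the part that bears it (a point fixed in the world has none). Each returns a list of dicts, best first, with "score" (0 to 1); they miss things now and then, are a little off and sometimes report something else, mostly with a low value. They report only what shows in the picture. A call takes as long as a camera call. They do not tell look-alikes from the thing itself.
- finder.spot_in(camera, label): "at" ([x, y, z] in m, in the coordinates of the camera as it stood for that picture, good to about 4 mm: the middle of the surface that is visible of it).
- finder.regions_of(camera, label): "mask" (400x640 bool, what is visible of it).
The state is a dict: "clock": time; "q": joint angles; "qd": joint speeds; "joint_torque": joint torques, N m; "tool_pos": TCP position; "eef_rot": TCP orientation; "contact_force": force on the tool from outside, world axes, zero at the start; "moment": the same for the moment, N m; "opening": opening from 0.0 (shut) to 1.0 (fully open); "finger_force": force on a finger pad.
Only numpy, scipy, OpenCV 4.12 (cv2) and the standard library are available. Lean on these libraries where they do the work, as an engineer would, in place of code of your own. Each camera call takes 0.05 s, during which the arm holds its last target. There are 200 camera calls.

## Task

Take the stepped ceramic bar from the specimen board and lay it on the bed of the bench caliper, lengthwise along the middle of the bed between the two open jaws, and let go of it. Then slide the moving jaw shut until the bar is held between jaw and sprung anvil with a light measuring force of about 5 N, and leave it clamped like that; the ceramic is brittle, so never press the jaws on it with more than 12 N, and leave the other two specimens where they are.

Things in the scene. Friction and masses are not known exactly. Their poses are not given: they have to be found in the camera images.
- stepped_bar: pale ceramic bar, 110 mm long (its x), 40 mm wide (y), 44 mm high (z), about 0.3 kg, lying on the specimen board. Origin: centre of its underside (middle of the 110 mm). Full 44 mm height from x = -55 to +20 mm; from x = +20 to +55 mm it is stepped down to 24 mm high. Grip it across its 40 mm width on the high part, best at about x = -10 mm (centre of mass). It may lie on the caliper either way round.
- plain_bar: pale ceramic bar without step, 85 x 40 x 44 mm (x, y, z), origin at the centre of its underside; leave it where it is on the board
- round_bar: pale ceramic cylinder standing upright, 48 mm diameter, 55 mm high, origin at the centre of its underside; leave it where it is on the board
- board: thin grey plastic board, 300 x 170 x 8 mm (x, y, z), fixed to the bench; the three specimens stand on its top in a row along its x, some 90 mm apart, in any order. Origin: centre of its underside
- caliper: bench caliper screwed to the bench: grey base 320 x 96 x 27 mm (x, y, z), origin at the centre of its underside. Its x axis is the measuring direction, from the sliding jaw towards the anvil. Along its middle runs a flat steel bed 44 mm wide, top face at z = 35 mm, on which the bar lies. The housing of the anvil stands at x = 125 to 157 mm, 70 mm wide, and with its round dial reaches up to z = 104 mm.
- jaw: sliding jaw of the caliper, a steel block 42 x 72 x 46 mm (x, y, z) with a thumb grip on top; its axes are those of the caliper. Origin: on its flat clamping face (which looks to +x), in the middle of its width, at the height of the bed. It slides only along the caliper's x (towards the anvil = shut); dry friction of about 9 N resists it in either direction (plus 8 N per m/s) and keeps it where it is left. It starts 130 to 165 mm from the anvil; farthest open 165 mm.
- jaw_grip (a point): centre of the dark ribbed thumb grip on top of the jaw, an upright block 26 mm along the slide (x), 30 mm across (y), 40 mm high, reaching from 20 mm below this point (the jaw block's top) to 20 mm above it. It can be pinched from above in either direction, or pushed
- jaw_face (a point): centre of the jaw's clamping face, 18 mm above the bed
- anvil: anvil opposite the jaw: a steel disc of 32 mm diameter, facing the jaw, on a spring plunger; its axes are those of the caliper. Origin: in the plane of its face, at the height of the bed; at rest at x = 110 mm in the caliper's frame. It yields along the caliper's +x by 6 mm at most against a spring of about 3 N per mm without preload
- anvil_face (a point): centre of the anvil's face, 18 mm above the bed
There are look-alikes about, which are no part of the job. Leave any orange or turquoise look-alike of the stepped_bar alone.

How it is judged:
On the way, in this order (a step that is already met when the one before it is completed fails the run):
1. the stepped bar lies lengthwise on the bed, released, and the jaw does not yet press on it (z of stepped_bar in the frame of caliper between 0.031 and 0.039 m and y of stepped_bar in the frame of caliper between -0.014 and 0.014 m and angle between the x axis of stepped_bar and the x axis of caliper, either way round below 0.2 rad and angle between stepped_bar's own z axis and vertical below 0.06 rad and contact force between the fingers and stepped_bar below 0.1 N and contact force between jaw and stepped_bar below 1 N), for 0.2 s.
2. jaw and anvil both press on the bar (contact force between each of jaw, anvil and stepped_bar above 1.5 N), for 0.2 s.
At the end, for the whole second after the job is handed in: The stepped bar lies flat and still on the bed (height within 4 mm, tilt under 0.06 rad), within 14 mm of the bed's middle line, square to the jaws within 0.06 rad, clamped between jaw and anvil with 1.5 to 8.5 N on each; the other two specimens within 25 mm of their start (all of step 2 and contact force between each of jaw, anvil and stepped_bar below 8.5 N and z of stepped_bar in the frame of caliper between 0.031 and 0.039 m and y of stepped_bar in the frame of caliper between -0.014 and 0.014 m and angle between the x axis of stepped_bar and the x axis of caliper, either way round below 0.06 rad and angle between stepped_bar's own z axis and vertical below 0.06 rad and linear speed of stepped_bar below 0.01 m/s and linear speed of jaw below 0.005 m/s and distance of each of plain_bar, round_bar from where it was at the start of the episode below 0.025 m); the robot touches nothing.
It fails at once if jaw or anvil presses on the stepped bar with more than 12 N (contact force between any of jaw, anvil and stepped_bar above 12 N).
It fails at once if one of the other two specimens is moved by more than 25 mm (distance of any of plain_bar, round_bar from where it was at the start of the episode above 0.025 m).
It also fails if it takes over 58 s, if anything falls off the work surface, if the arm or the gripper's body presses on something with over 40 N, if the wrist force passes 120 N, or if a joint passes its speed limit or range.

## Working session

There is one attempt and no reset: what is moved stays moved. The work goes in short steps, Python scripts to look and compute and a tool call to move; the robot and the scene stay as the last step left them, time stands still between calls to the robot, and variables do not carry over. Pictures are saved under pics/ and viewed, at most 10 in all, crops included, and the job is handed in when it is done.

Besides the shell and the picture viewer there is one more tool, called as name(argument=value, ...) on one line, values as JSON. play_rows: Moves the arm, as the interface text tells. Its arguments: {"type":"object","properties":{"rows":{"type":"array","items":{"type":"array","items":{"type":"number"}}},"grip_force":{"type":"number"}},"required":["rows"]}

```bash
ls; mkdir -p pics; cat > h.py <<'E'
import numpy as np, cv2
from scipy.spatial.transform import Rotation as Ro
from plant import status,cams,r,finder
def T():
    s=status.get_state(); M=np.eye(4); M[:3,:3]=Ro.from_quat(s['eef_rot']).as_matrix(); M[:3,3]=s['tool_pos']; return M
def K(n):
    p=cams.camera_params(n); f=200/np.tan(np.radians(p['vfov'])/2); return p,f
def c2w(n,M=None):
    p,f=K(n)
    if n=='wrist': return M@np.array(p['tool_from_camera'])
    A=np.eye(4);A[:3,:3]=p['R'];A[:3,3]=p['t'];return np.linalg.inv(A)
def onplane(n,uv,z,M=None):
    p,f=K(n);C=c2w(n,M);uv=np.atleast_2d(uv).astype(float)
    d=np.c_[(uv[:,0]-p['cx'])/f,(uv[:,1]-p['cy'])/f,np.ones(len(uv))]@C[:3,:3].T
    o=C[:3,3];return o+d*((z-o[2])/d[:,2])[:,None]
def save(n,img,s=1): cv2.imwrite('pics/'+n+'.png',cv2.cvtColor(img,cv2.COLOR_RGB2BGR))
E
python3 - <<'E'
from h import *
for n in ['scene','top']:
    im=cams.snapshot(n);save(n+'0',im)
    for l in ['stepped_bar','plain_bar','round_bar','board','caliper','jaw','jaw_grip','jaw_face','anvil']:
        C=c2w(n)
        print(n,l,[(round(d['score'],2),np.round(C[:3,:3]@d['at']+C[:3,3],3).tolist()) for d in finder.spot_in(n,l)[:4]])
print(status.get_state()); print({n:cams.camera_params(n) for n in ['scene','top','wrist']})
E
```

```text
pics
scene stepped_bar [(0.86, [0.576, -0.493, 0.044]), (0.84, [0.438, -0.282, 0.044]), (0.84, [0.76, -0.348, 0.041]), (0.8, [0.267, -0.486, 0.038])]
scene plain_bar [(0.68, [0.615, -0.267, 0.053]), (0.43, [0.546, 0.029, 0.039]), (0.24, [0.55, -0.001, 0.087])]
scene round_bar [(0.88, [0.527, -0.285, 0.062]), (0.22, [0.547, 0.03, 0.037])]
scene board [(0.9, [0.539, -0.288, 0.01])]
scene caliper [(0.77, [0.543, 0.028, 0.036]), (0.61, [0.612, -0.267, 0.052])]
scene jaw [(0.82, [0.548, -0.006, 0.081])]
scene jaw_grip [(0.93, [0.549, -0.004, 0.088])]
scene jaw_face [(0.67, [0.55, -0.003, 0.087])]
scene anvil []
top stepped_bar [(0.78, [0.252, -0.309, 0.044]), (0.78, [0.562, -0.481, 0.044]), (0.76, [0.426, -0.267, 0.052]), (0.7, [0.26, -0.481, 0.043])]
top plain_bar [(0.75, [0.613, -0.262, 0.051])]
top round_bar [(0.72, [0.517, -0.266, 0.06])]
top board [(0.69, [0.519, -0.272, 0.008])]
top caliper [(0.81, [0.534, 0.071, 0.035]), (0.61, [0.527, 0.18, 0.064])]
top jaw [(0.79, [0.535, 0.008, 0.081])]
top jaw_grip [(0.84, [0.536, 0.008, 0.077])]
top jaw_face [(0.89, [0.535, 0.01, 0.08])]
top a
[... 1048 characters left out ...]
24.17610607123413, 'cy': 195.77162729518884, 'R': array([[-0.02701277, -0.99962324, -0.0048663 ],
       [-0.99760293,  0.02726779, -0.0635992 ],
       [ 0.06370793,  0.00313664, -0.99796366]]), 't': array([-0.10603083,  0.49952635,  1.32541517])}, 'wrist': {'vfov': 60.663694576249085, 'cx': 319.1038630226493, 'cy': 200.6477613070899, 'tool_from_camera': array([[-9.41703789e-04, -9.64018960e-01, -2.65831824e-01,
         6.83603738e-02],
       [ 9.99999523e-01, -9.76343578e-04, -1.84184175e-06,
        -2.58707863e-04],
       [-2.57767624e-04, -2.65831699e-01,  9.64019420e-01,
         2.09909193e-02],
       [ 0.00000000e+00,  0.00000000e+00,  0.00000000e+00,
         1.00000000e+00]])}}
```

View pics/top0.png

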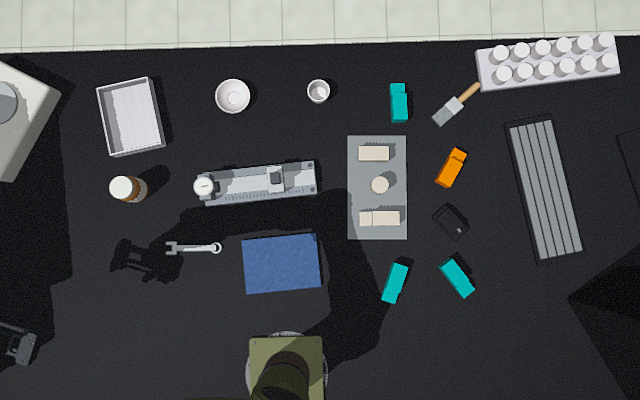

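View pics/scene0.png

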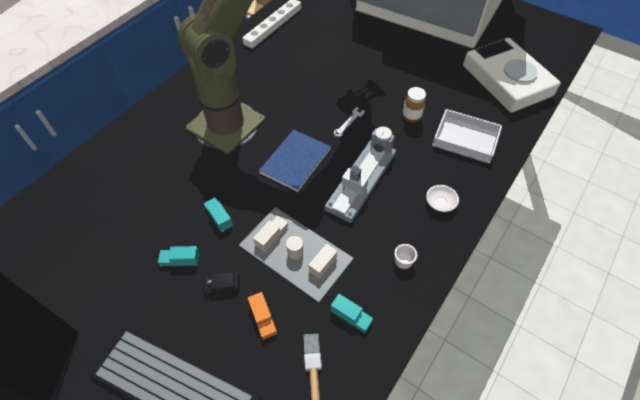

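The top view shows the stepped bar at (380,218) with its low end to the left (+y). The round bar is at (380,185), the plain bar at (374,153), the jaw at (275,179) and the anvil dial at (204,187). The caliper x axis is therefore about +y. The scene view agrees.

```bash
cat >> h.py <<'E'
def rows(p,head=None,op=100,step=.05,dr=9.,cur=None):
    """rows to reach TCP p with tool x heading (deg, world), tool down"""
    M=T() if cur is None else cur; h0=np.degrees(np.arctan2(M[1,0],M[0,0]))
    dh=0 if head is None else (head-h0+180)%360-180
    d=np.array(p)-M[:3,3]; n=int(max(np.ceil(np.linalg.norm(d)/step),np.ceil(abs(dh)/dr),1))
    out=[]
    for i in range(n):
        R=Ro.from_euler('z',dh*i/n,degrees=True).as_matrix()@M[:3,:3]
        out.append([op]+np.round(R.T@(d/n),4).tolist()+[0,0,round(-dh/n,2)])
    N=M.copy();N[:3,:3]=Ro.from_euler('z',dh,degrees=True).as_matrix()@M[:3,:3];N[:3,3]=p
    print(n);[print(o) for o in out]; return N
E
python3 - <<'E'
from h import *
N=rows([.45,.25,.38],90,70)
rows([.43,-.275,.34],90,70,cur=N)
E
```

```text
9
[70, -0.0389, -0.0275, 0.0027, 0, 0, np.float64(7.98)]
[70, -0.0423, -0.0218, 0.0027, 0, 0, np.float64(7.98)]
[70, -0.0449, -0.0157, 0.0027, 0, 0, np.float64(7.98)]
[70, -0.0467, -0.0093, 0.0028, 0, 0, np.float64(7.98)]
[70, -0.0475, -0.0028, 0.0028, 0, 0, np.float64(7.98)]
[70, -0.0474, 0.0039, 0.0028, 0, 0, np.float64(7.98)]
[70, -0.0464, 0.0104, 0.0028, 0, 0, np.float64(7.98)]
[70, -0.0445, 0.0168, 0.0028, 0, 0, np.float64(7.98)]
[70, -0.0418, 0.0228, 0.0028, 0, 0, np.float64(7.98)]
11
[70, -0.0477, -0.0018, 0.0036, 0, 0, np.float64(-0.0)]
[70, -0.0477, -0.0018, 0.0036, 0, 0, np.float64(-0.0)]
[70, -0.0477, -0.0018, 0.0036, 0, 0, np.float64(-0.0)]
[70, -0.0477, -0.0018, 0.0036, 0, 0, np.float64(-0.0)]
[70, -0.0477, -0.0018, 0.0036, 0, 0, np.float64(-0.0)]
[70, -0.0477, -0.0018, 0.0036, 0, 0, np.float64(-0.0)]
[70, -0.0477, -0.0018, 0.0036, 0, 0, np.float64(-0.0)]
[70, -0.0477, -0.0018, 0.0036, 0, 0, np.float64(-0.0)]
[70, -0.0477, -0.0018, 0.0036, 0, 0, np.float64(-0.0)]
[70, -0.0477, -0.0018, 0.0036, 0, 0, np.float64(-0.0)]
[70, -0.0477, -0.0018, 0.0036, 0, 0, np.float64(-0.0)]
```

play_rows(rows=[[70,-0.039,-0.027,0,0,0,8],[70,-0.042,-0.022,0,0,0,8],[70,-0.045,-0.016,0,0,0,8],[70,-0.047,-0.009,0,0,0,8],[70,-0.047,-0.003,0,0,0,8],[70,-0.047,0.004,0,0,0,8],[70,-0.046,0.01,0,0,0,8],[70,-0.045,0.017,0,0,0,8]])

```text
clock: 2.0
tool_pos: [0.4216, 0.2876, 0.405]
eef_rot: [0.659, 0.753, 0.0, -0.0]
contact_force: [1.1, 0.1, 0.2]
opening: 0.697
finger_force: 0.0
```

```bash
python3 - <<'E'
from h import *
rows([.535,.07,.405],90,70)
E
```

```text
5
[70, -0.0461, 0.0167, -0.0, 0, 0, np.float64(1.52)]
[70, -0.0457, 0.0179, -0.0, 0, 0, np.float64(1.52)]
[70, -0.0452, 0.0191, -0.0, 0, 0, np.float64(1.52)]
[70, -0.0447, 0.0203, -0.0, 0, 0, np.float64(1.52)]
[70, -0.0441, 0.0215, -0.0, 0, 0, np.float64(1.52)]
```

play_rows(rows=[[70,-0.046,0.017,0,0,0,1.5],[70,-0.046,0.018,0,0,0,1.5],[70,-0.045,0.019,0,0,0,1.5],[70,-0.045,0.02,0,0,0,1.5],[70,-0.044,0.021,0,0,0,1.5],[70,0,0,0,0,0,0],[70,0,0,0,0,0,0]])

```text
clock: 2.88
tool_pos: [0.5344, 0.072, 0.4046]
eef_rot: [0.705, 0.709, 0.0, -0.0]
contact_force: [-0.2, 0.4, -0.4]
opening: 0.699
finger_force: 0.0
```

```bash
python3 - <<'E'
from h import *
M=T();im=cams.snapshot('wrist');save('w1',im);np.save('M1.npy',M);C=c2w('wrist',M)
print(M.round(3).tolist())
for l in ['caliper','jaw','jaw_grip','jaw_face','anvil','anvil_face']:
    print(l,[(round(d['score'],2),np.round(C[:3,:3]@d['at']+C[:3,3],4).tolist()) for d in finder.spot_in('wrist',l)[:3]])
E
```

```text
[[-0.007, 1.0, -0.0, 0.534], [1.0, 0.007, 0.001, 0.072], [0.001, -0.0, -1.0, 0.405], [0.0, 0.0, 0.0, 1.0]]
caliper [(0.97, [0.5403, 0.1006, 0.0343])]
jaw [(0.62, [0.5361, 0.0195, 0.0757])]
jaw_grip []
jaw_face [(0.79, [0.5458, 0.0251, 0.0802]), (0.67, [0.4927, -0.1907, 0.0054])]
anvil [(0.77, [0.5318, 0.1756, 0.0634])]
anvil_face [(0.65, [0.5263, 0.1802, 0.0646])]
```

View pics/w1.png

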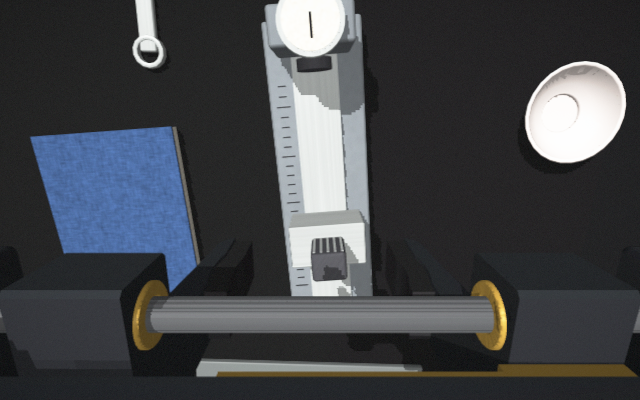

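```bash
python3 - <<'E'
from h import *
im=cv2.imread('pics/w1.png');c=im[0:310,240:400]
c=cv2.convertScaleAbs(c,alpha=1.0)
a=cv2.resize(c[:155],None,fx=3.8,fy=3.8,interpolation=cv2.INTER_CUBIC);b=cv2.resize(c[155:],None,fx=3.8,fy=3.8,interpolation=cv2.INTER_CUBIC)
a=a[:, 60:460];b=b[:,150:550]
cv2.imwrite('pics/w1c.png',np.hstack([a,b]))
E
```

```text
(no output)
```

View pics/w1c.png

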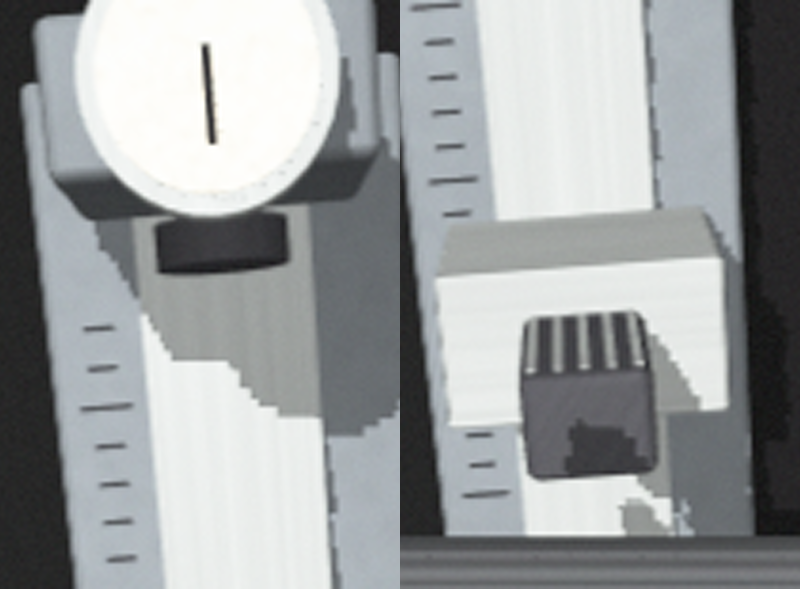

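```bash
cat > m.py <<'E'
from h import *
M=np.load('M1.npy')
L=lambda *p:[(240+(x+60)/3.8,y/3.8) for x,y in p]
R=lambda *p:[(240+(x-250)/3.8,155+y/3.8) for x,y in p]
def f(n,uv,z):
    P=onplane('wrist',uv,z,M)[:,:2];d=P[-1]-P[0];print(n,(P*1e3).round(1).tolist(),'len',round(np.linalg.norm(d)*1e3,1),'head',np.degrees(np.arctan2(d[1],d[0])).round(2))
f('bedL',R((497,210))+L((140,320)),.035)
f('bedR',R((655,205))+L((320,400)),.035)
f('baseL',R((448,525))+L((30,150)),.027)
f('baseR',R((752,520),(735,100)),.027)
f('bedacross',R((497,207),(655,205)),.035)
f('baseacross',[(R((437,425))[0]),(R((748,425))[0])],.027)
for z in (.071,.081): f('jawtop',R((436,280),(722,257)),z)
for z in (.030,.035): f('jawbot',R((446,225),(705,208)),z)
for z in (.111,.121): f('gripfront',R((525,374),(655,368)),z); f('gripside',R((655,472),(655,368)),z)
f('anvil',L((157,270),(290,266)),.053)
f('anvilbot',L((157,272),(222,275),(290,268)),.053-.016)
E
python3 m.py
```

```text
bedL [[519.2, 33.6], [507.9, 161.0]] len 127.9 head 95.07
bedR [[563.5, 35.3], [554.2, 141.6]] len 106.7 head 95.01
baseL [[503.3, -70.2], [480.2, 201.9]] len 273.1 head 94.85
baseR [[596.7, -67.9], [585.8, 63.8]] len 132.1 head 94.74
bedacross [[519.2, 34.5], [563.5, 35.3]] len 44.3 head 1.08
baseacross [[500.5, -36.5], [594.0, -36.0]] len 93.5 head 0.32
jawtop [[505.0, 25.8], [577.8, 32.4]] len 73.1 head 5.19
jawtop [[505.9, 29.4], [576.4, 35.8]] len 70.7 head 5.19
jawbot [[504.4, 27.5], [578.2, 33.0]] len 73.9 head 4.25
jawbot [[504.8, 29.1], [577.5, 34.5]] len 72.9 head 4.25
gripfront [[528.5, 17.8], [558.0, 19.5]] len 29.6 head 3.18
gripside [[558.7, -6.6], [558.0, 19.5]] len 26.1 head 91.54
gripfront [[528.7, 22.3], [557.1, 23.9]] len 28.5 head 3.18
gripside [[557.8, -1.3], [557.1, 23.9]] len 25.2 head 91.54
anvil [[513.5, 171.2], [545.3, 172.3]] len 31.8 head 1.94
anvilbot [[512.5, 172.3], [528.8, 171.7], [545.8, 173.4]] len 33.4 head 1.94
```

The wrist view shows the jaw top near (328,225), the thumb grip near (328,260) and the dark anvil disc at (314,63). The caliper x axis heads about 95°, with the jaw face at y≈0.031 and the anvil face at y≈0.172. Next I look at the bar.

```bash
python3 - <<'E'
from h import *
rows([.43,-.27,.36],90,70)
E
```

```text
8
[70, -0.0427, -0.0134, 0.0056, 0, 0, np.float64(0.06)]
[70, -0.0427, -0.0133, 0.0056, 0, 0, np.float64(0.06)]
[70, -0.0427, -0.0133, 0.0056, 0, 0, np.float64(0.06)]
[70, -0.0427, -0.0133, 0.0056, 0, 0, np.float64(0.06)]
[70, -0.0427, -0.0132, 0.0056, 0, 0, np.float64(0.06)]
[70, -0.0427, -0.0132, 0.0056, 0, 0, np.float64(0.06)]
[70, -0.0428, -0.0131, 0.0056, 0, 0, np.float64(0.06)]
[70, -0.0428, -0.0131, 0.0056, 0, 0, np.float64(0.06)]
```

play_rows(rows=[[70,-0.043,-0.013,0.005,0,0,0],[70,-0.043,-0.013,0.005,0,0,0],[70,-0.043,-0.013,0.005,0,0,0],[70,-0.043,-0.013,0.006,0,0,0],[70,-0.043,-0.013,0.006,0,0,0],[70,-0.043,-0.013,0.006,0,0,0],[70,-0.043,-0.013,0.006,0,0,0],[70,-0.043,-0.013,0.006,0,0,0]])

```text
clock: 4.22
tool_pos: [0.4325, -0.2743, 0.3596]
eef_rot: [0.705, 0.71, 0.0, 0.0]
contact_force: [-0.0, -0.6, -0.4]
opening: 0.7
finger_force: 0.0
```

play_rows(rows=[[70,0,0,0,0,0,0],[70,0,0,0,0,0,0]])

```text
clock: 4.47
tool_pos: [0.4331, -0.2725, 0.3597]
eef_rot: [0.705, 0.71, 0.0, -0.0]
contact_force: [0.1, 1.1, -0.1]
opening: 0.703
finger_force: 0.0
```

```bash
python3 - <<'E'
from h import *
M=T();im=cams.snapshot('wrist');save('w2',im);np.save('M2.npy',M);C=c2w('wrist',M)
print(M[:3,3].round(4))
for l in ['stepped_bar','round_bar','plain_bar']:
    print(l,[(round(d['score'],2),np.round(C[:3,:3]@d['at']+C[:3,3],4).tolist()) for d in finder.spot_in('wrist',l)[:3]])
E
```

```text
[ 0.4331 -0.2725  0.3597]
stepped_bar [(0.87, [0.7128, -0.3314, 0.0254]), (0.85, [0.4298, -0.2645, 0.0469]), (0.73, [0.5106, -0.2478, 0.0088])]
round_bar [(0.89, [0.5156, -0.2715, 0.063])]
plain_bar [(0.9, [0.6003, -0.2616, 0.0492])]
```

View pics/w2.png

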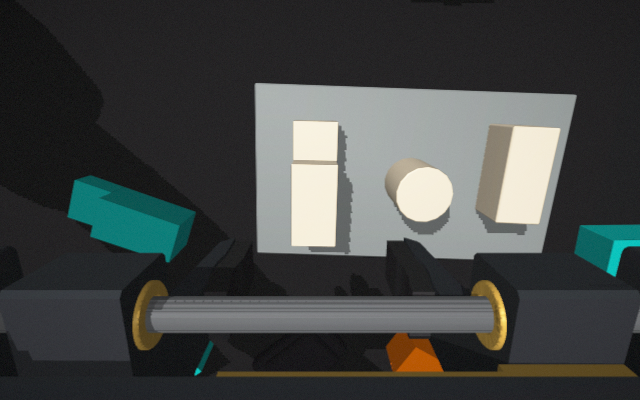

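The stepped bar's high top spans (292,164)–(335,246) and its low top begins at row 121. The round bar is at (420,190).

```bash
python3 - <<'E'
from h import *
M=np.load('M2.npy');im=cv2.imread('pics/w2.png')
g=im[:,:,0].astype(int);m=((g>165)&(im[:,:,2].astype(int)-g>8)).astype(np.uint8)
sub=np.zeros_like(m);sub[168:255,280:350]=m[168:255,280:350]
c=max(cv2.findContours(sub,0,2)[0],key=cv2.contourArea).reshape(-1,2);print(c.min(0),c.max(0))
P=onplane('wrist',c,.052,M)[:,:2].astype(np.float32)*1000
print(cv2.minAreaRect(P))
for n,uv,z in [('high',[(292,164),(338,165),(336,246),(291,245)],.052),('low',[(293,121),(338,122)],.032)]:
    Q=onplane('wrist',uv,z,M)[:,:2]*1e3;print(n,Q.round(1).tolist(),Q.mean(0))
    if n=='high':
        for a,b in((3,0),(2,1)):
            d=Q[b]-Q[a];print(np.degrees(np.arctan2(d[1],d[0])))
E
```

```text
[291 168] [337 246]
((428.13677978515625, -290.02435302734375), (71.79737854003906, 39.46413803100586), 89.19707489013672)
high [[409.9, -251.2], [448.8, -251.8], [448.5, -325.6], [407.9, -324.8]] [ 428.79430838 -288.3523891 ]
88.43759455504153
89.77482984317557
low [[409.8, -216.6], [449.2, -217.2]] [ 429.49624943 -216.8750521 ]
```

```bash
python3 - <<'E'
from h import *
rows([.4285,-.281,.181],89.2,70,step=.045)
E
```

```text
4
[70, -0.0023, -0.0013, 0.0447, 0, 0, np.float64(0.33)]
[70, -0.0023, -0.0013, 0.0447, 0, 0, np.float64(0.33)]
[70, -0.0023, -0.0013, 0.0447, 0, 0, np.float64(0.33)]
[70, -0.0023, -0.0012, 0.0447, 0, 0, np.float64(0.33)]
```

play_rows(rows=[[70,-0.0045,-0.0025,0.03,0,0,0.7],[70,-0.0045,-0.0025,0.04,0,0,0.6],[70,0,0,0.04,0,0,0],[70,0,0,0.04,0,0,0],[70,0,0,0.02,0,0,0],[70,0,0,0.0087,0,0,0],[70,0,0,0,0,0,0]])

```text
clock: 5.55
tool_pos: [0.4281, -0.2818, 0.181]
eef_rot: [0.713, 0.702, 0.0, -0.0]
contact_force: [-0.0, -0.3, -0.8]
opening: 0.705
finger_force: 0.0
```

play_rows(rows=[[35,0,0,0,0,0,0],[35,0,0,0,0,0,0],[35,0,0,0,0,0,0],[35,0,0,0,0,0,0]], grip_force=25)

```text
clock: 6.05
tool_pos: [0.428, -0.2824, 0.1817]
eef_rot: [0.713, 0.701, 0.0, 0.001]
contact_force: [0.9, -0.0, 5.7]
opening: 0.45
finger_force: 25.0
```

play_rows(rows=[[35,0,0,-0.015,0,0,0],[35,0,0,-0.03,0,0,0],[35,0,0,-0.04,0,0,0],[35,0,0,-0.04,0,0,0],[35,0,0,-0.03,0,0,0],[35,0,0,0,0,0,0]], grip_force=30)

```text
clock: 6.8
tool_pos: [0.4279, -0.2825, 0.3382]
eef_rot: [0.713, 0.701, 0.001, 0.002]
contact_force: [0.9, -0.8, -3.3]
opening: 0.45
finger_force: 30.0
```

```bash
python3 - <<'E'
from h import *
s=status.get_state();print(s['contact_force'],s['opening'],T()[:3,3])
rows([.5364,.091,.331],95,35,step=.05)
E
```

```text
[ 0.90726263 -0.80320908 -3.31955163] 0.4501869296893741 [ 0.4279274  -0.28250009  0.33821797]
8
[35, 0.0469, 0.0128, 0.0009, 0, 0, np.float64(-0.75)]
[35, 0.0467, 0.0134, 0.0009, 0, 0, np.float64(-0.75)]
[35, 0.0466, 0.014, 0.0009, 0, 0, np.float64(-0.75)]
[35, 0.0464, 0.0146, 0.0009, 0, 0, np.float64(-0.75)]
[35, 0.0462, 0.0152, 0.0009, 0, 0, np.float64(-0.75)]
[35, 0.046, 0.0158, 0.0009, 0, 0, np.float64(-0.75)]
[35, 0.0458, 0.0164, 0.0009, 0, 0, np.float64(-0.75)]
[35, 0.0456, 0.017, 0.0009, 0, 0, np.float64(-0.75)]
```

play_rows(rows=[[35,0.047,0.013,0,0,0,-0.7],[35,0.047,0.013,0,0,0,-0.8],[35,0.047,0.014,0,0,0,-0.7],[35,0.046,0.015,0,0,0,-0.8],[35,0.046,0.015,0,0,0,-0.7],[35,0.046,0.016,0,0,0,-0.8],[35,0.046,0.016,0,0,0,-0.7],[35,0.046,0.017,0,0,0,-0.8]])

```text
clock: 7.8
tool_pos: [0.5356, 0.0936, 0.3345]
eef_rot: [0.675, 0.738, -0.001, -0.001]
contact_force: [1.0, 0.2, -2.2]
opening: 0.454
finger_force: 30.0
```

play_rows(rows=[[35,0,0,0.02,0,0,0],[35,0,0,0.03,0,0,0],[35,0,0,0.01,0,0,0],[35,0,0,0,0,0,0],[35,0,0,0,0,0,0]])

```text
clock: 8.43
tool_pos: [0.5364, 0.092, 0.2766]
eef_rot: [0.675, 0.737, 0.0, 0.0]
contact_force: [0.5, 0.3, -2.1]
opening: 0.451
finger_force: 30.0
```

```bash
python3 - <<'E'
from h import *
M=T();im=cams.snapshot('wrist');save('w3',im);np.save('M3.npy',M)
print(M.round(4).tolist(), status.get_state()['contact_force'])
rows([.5364,.091,.2085],95,35,step=.05)
E
```

```text
[[-0.0876, 0.9962, 0.0011, 0.5364], [0.9962, 0.0876, 0.0002, 0.092], [0.0001, 0.0012, -1.0, 0.2766], [0.0, 0.0, 0.0, 1.0]] [-0.75255722 -0.67823699 -1.8710675 ]
2
[35, -0.0005, -0.0001, 0.0342, 0, 0, np.float64(0.01)]
[35, -0.0005, -0.0001, 0.0342, 0, 0, np.float64(0.01)]
```

View pics/w3.png

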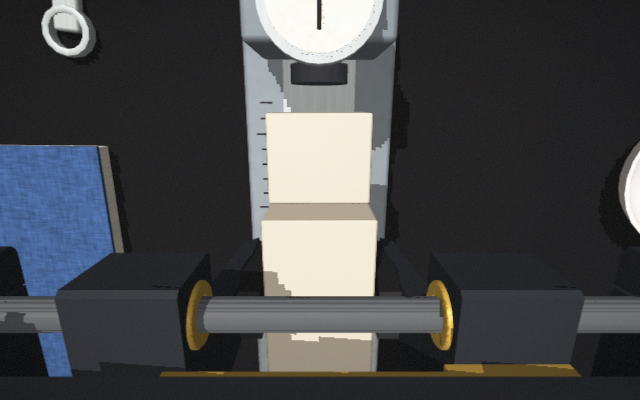

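The bar is square to the bed and centred (about column 319, anvil at 319), with a clear gap to the anvil. I'll lower it.

play_rows(rows=[[35,0,0,0.025,0,0,0],[35,0,0,0.025,0,0,0],[35,0,0,0.01,0,0,0],[35,0,0,0.004,0,0,0],[35,0,0,0.001,0,0,0],[35,0,0,0,0,0,0]])

```text
clock: 9.22
tool_pos: [0.5364, 0.0922, 0.2117]
eef_rot: [0.675, 0.738, 0.001, 0.0]
contact_force: [-0.1, 0.1, -1.9]
opening: 0.45
finger_force: 30.0
```

play_rows(rows=[[35,0,0,0.001,0,0,0],[35,0,0,0.001,0,0,0],[35,0,0,0,0,0,0]])

```text
clock: 9.6
tool_pos: [0.536, 0.0922, 0.209]
eef_rot: [0.675, 0.738, 0.0, -0.0]
contact_force: [-0.3, 0.1, -2.3]
opening: 0.45
finger_force: 30.0
```

play_rows(rows=[[35,0,0,0.0007,0,0,0],[35,0,0,0,0,0,0]])

```text
clock: 9.85
tool_pos: [0.536, 0.0922, 0.2088]
eef_rot: [0.675, 0.738, 0.0, 0.0]
contact_force: [-0.5, 0.2, 4.1]
opening: 0.456
finger_force: 30.0
```

play_rows(rows=[[35,0,0,0.0007,0,0,0],[35,0,0,0,0,0,0]])

```text
clock: 10.1
tool_pos: [0.536, 0.0922, 0.2087]
eef_rot: [0.675, 0.738, 0.0, 0.0]
contact_force: [-1.7, 0.1, 11.8]
opening: 0.451
finger_force: 30.0
```

Seated. I'll release and go up.

play_rows(rows=[[70,0,0,-0.0007,0,0,0],[70,0,0,0,0,0,0],[70,0,0,0,0,0,0],[70,0,0,-0.02,0,0,0],[70,0,0,-0.04,0,0,0],[70,0,0,-0.05,0,0,0],[70,0,0,-0.05,0,0,0],[70,0,0,0,0,0,0]])

```text
clock: 11.1
tool_pos: [0.5373, 0.0922, 0.3718]
eef_rot: [0.675, 0.737, 0.003, 0.002]
contact_force: [0.5, 0.4, -0.0]
opening: 0.695
finger_force: 0.0
```

```bash
python3 - <<'E'
from h import *
im=cams.snapshot('top');M=T();im=cams.snapshot('wrist');save('w4',im);np.save('M4.npy',M);C=c2w('wrist',M);print(M[:3,3])
for l in ['jaw','jaw_grip','stepped_bar','anvil']:
    print(l,[(round(d['score'],2),np.round(C[:3,:3]@d['at']+C[:3,3],4).tolist()) for d in finder.spot_in('wrist',l)[:3]])
E
```

```text
[0.53641023 0.09223261 0.36964818]
jaw [(0.72, [0.5349, 0.0257, 0.0772])]
jaw_grip [(0.92, [0.5383, 0.024, 0.0828])]
stepped_bar [(0.73, [0.5343, 0.1102, 0.0722])]
anvil [(0.67, [0.5323, 0.1747, 0.0618])]
```

View pics/w4.png

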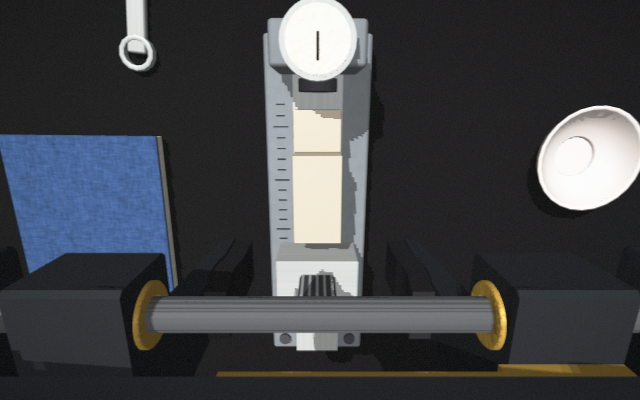

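The bar lies straight on the bed (rows 110–242, columns 292–342), clear of the anvil (row 85) and the jaw (row 260). Next is the thumb grip.

```bash
python3 - <<'E'
from h import *
N=rows([.5435,.008,.33],95,70);rows([.5435,.008,.25],95,70,cur=N)
E
```

```text
2
[70, -0.0422, 0.0003, 0.0184, 0, 0, np.float64(0.03)]
[70, -0.0422, 0.0003, 0.0184, 0, 0, np.float64(0.03)]
2
[70, 0.0, 0.0001, 0.04, 0, 0, np.float64(-0.0)]
[70, 0.0, 0.0001, 0.04, 0, 0, np.float64(-0.0)]
```

play_rows(rows=[[70,-0.042,0,0.01,0,0,0],[70,-0.042,0,0.02,0,0,0],[70,0,0,0.02,0,0,0],[70,0,0,0.03,0,0,0],[70,0,0,0.03,0,0,0],[70,0,0,0.01,0,0,0],[70,0,0,0,0,0,0]])

```text
clock: 12.28
tool_pos: [0.5425, 0.0085, 0.2485]
eef_rot: [0.675, 0.738, -0.001, -0.001]
contact_force: [-2.9, -0.1, 4.9]
opening: 0.7
finger_force: 2.7
```

play_rows(rows=[[20,0,0,0,0,0,0],[20,0,0,0,0,0,0],[20,0,0,0,0,0,0],[20,0,0,0,0,0,0]], grip_force=40)

```text
clock: 12.78
tool_pos: [0.5433, 0.0084, 0.2485]
eef_rot: [0.675, 0.737, -0.0, -0.0]
contact_force: [-1.9, 0.1, 5.0]
opening: 0.336
finger_force: 41.1
```

play_rows(rows=[[20,0.001,0,-0.0006,0,0,0],[20,0.002,0,0,0,0,0],[20,0.003,0,0,0,0,0],[20,0.003,0,0,0,0,0],[20,0.003,0,0,0,0,0]])

```text
clock: 13.4
tool_pos: [0.5425, 0.0171, 0.2485]
eef_rot: [0.676, 0.736, -0.002, 0.002]
contact_force: [1.8, -9.6, -2.2]
opening: 0.342
finger_force: 42.2
```

play_rows(rows=[[20,0.002,0,0,0,0,0],[20,0.002,0,0,0,0,0],[20,0.002,0,0,0,0,0],[20,0.002,0,0,0,0,0]])

```text
clock: 13.9
tool_pos: [0.5418, 0.0249, 0.2485]
eef_rot: [0.676, 0.736, -0.002, 0.002]
contact_force: [1.0, -10.9, -3.3]
opening: 0.335
finger_force: 42.2
```

play_rows(rows=[[20,0.002,0,0,0,0,0],[20,0.0015,0,0,0,0,0],[20,0.0015,0,0,0,0,0],[20,0.001,0,0,0,0,0]])

```text
clock: 14.4
tool_pos: [0.5414, 0.0304, 0.2485]
eef_rot: [0.677, 0.736, -0.002, 0.002]
contact_force: [2.3, -11.0, -3.6]
opening: 0.334
finger_force: 42.5
```

play_rows(rows=[[20,0.001,0,0,0,0,0],[20,0.001,0,0,0,0,0],[20,0.001,0,0,0,0,0]])

```text
clock: 14.78
tool_pos: [0.5411, 0.0334, 0.2485]
eef_rot: [0.677, 0.736, -0.002, 0.002]
contact_force: [1.5, -10.8, -3.2]
opening: 0.339
finger_force: 42.5
```

```bash
python3 - <<'E'
from h import *
M=T();im=cams.snapshot('wrist');save('w5',im);np.save('M5.npy',M)
cv2.imwrite('pics/w5c.png',cv2.resize(cv2.imread('pics/w5.png')[0:200,220:420],None,fx=3,fy=3))
print(M[:3,3],status.get_state()['contact_force'])
E
```

```text
[0.5411162  0.03335069 0.2485322 ] [ 1.92760526 -8.98465201 -2.44175523]
```

View pics/w5c.png

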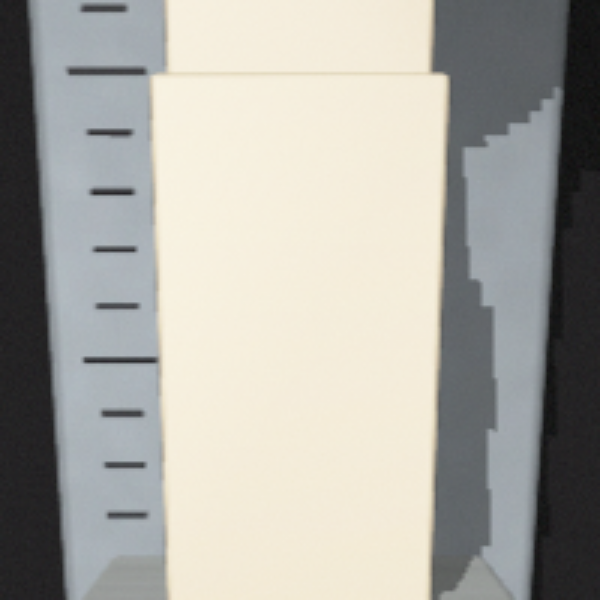

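The bar is straight and lies against the jaw; the anvil is out of view. From here I go by force in small steps.

play_rows(rows=[[20,0.0005,0,0,0,0,0],[20,0.0005,0,0,0,0,0],[20,0.0005,0,0,0,0,0],[20,0.0005,0,0,0,0,0]])

```text
clock: 15.32
tool_pos: [0.5409, 0.0354, 0.2485]
eef_rot: [0.677, 0.736, -0.002, 0.002]
contact_force: [1.1, -11.3, -3.1]
opening: 0.338
finger_force: 42.5
```

play_rows(rows=[[20,0.0005,0,0,0,0,0],[20,0.0005,0,0,0,0,0]])

```text
clock: 15.58
tool_pos: [0.5408, 0.0363, 0.2485]
eef_rot: [0.677, 0.736, -0.002, 0.002]
contact_force: [1.6, -10.4, -2.7]
opening: 0.338
finger_force: 42.5
```

play_rows(rows=[[20,0.0005,0,0,0,0,0],[20,0.0005,0,0,0,0,0]])

```text
clock: 15.82
tool_pos: [0.5408, 0.0373, 0.2485]
eef_rot: [0.677, 0.736, -0.002, 0.002]
contact_force: [2.0, -10.4, -3.5]
opening: 0.34
finger_force: 42.5
```

play_rows(rows=[[20,0.0005,0,0,0,0,0],[20,0.0005,0,0,0,0,0]])

```text
clock: 16.08
tool_pos: [0.5407, 0.0383, 0.2485]
eef_rot: [0.677, 0.736, -0.002, 0.002]
contact_force: [1.0, -10.7, -2.4]
opening: 0.335
finger_force: 42.5
```

play_rows(rows=[[20,0.0005,0,0,0,0,0],[20,0.0005,0,0,0,0,0]])

```text
clock: 16.32
tool_pos: [0.5406, 0.0393, 0.2485]
eef_rot: [0.677, 0.736, -0.002, 0.002]
contact_force: [1.1, -11.5, -3.2]
opening: 0.334
finger_force: 42.5
```

play_rows(rows=[[20,0.0005,0,0,0,0,0],[20,0.0005,0,0,0,0,0]])

```text
clock: 16.58
tool_pos: [0.5406, 0.0398, 0.2485]
eef_rot: [0.677, 0.736, -0.002, 0.002]
contact_force: [1.2, -12.6, -2.3]
opening: 0.336
finger_force: 42.7
```

play_rows(rows=[[20,0.0005,0,0,0,0,0],[20,0.0003,0,0,0,0,0]])

```text
clock: 16.82
tool_pos: [0.5405, 0.0402, 0.2485]
eef_rot: [0.677, 0.736, -0.003, 0.003]
contact_force: [0.5, -13.0, -2.7]
opening: 0.336
finger_force: 42.9
```

```bash
python3 - <<'E'
from h import *
F=[];Y=[]
for i in range(5):
    cams.snapshot('top');s=status.get_state();F.append(s['contact_force']);Y.append(s['tool_pos'])
print(np.mean(F,0),np.std(F,0),np.mean(Y,0))
E
```

```text
[  1.70343967 -12.88018767  -3.33215386] [0.30271169 0.5434353  0.65413542] [0.54051562 0.04014096 0.24852777]
```

play_rows(rows=[[20,0.0006,0,0,0,0,0],[20,0.0006,0,0,0,0,0],[20,0,0,0,0,0,0]])

```text
clock: 17.45
tool_pos: [0.5404, 0.0408, 0.2485]
eef_rot: [0.677, 0.736, -0.003, 0.003]
contact_force: [1.8, -14.4, -3.8]
opening: 0.337
finger_force: 43.2
```

```bash
python3 - <<'E'
from h import *
F=[];Y=[]
for i in range(5):
    cams.snapshot('top');s=status.get_state();F.append(s['contact_force']);Y.append(s['tool_pos'])
print(np.mean(F,0),np.std(F,0),np.mean(Y,0))
E
```

```text
[  2.15206509 -14.30429775  -3.10154587] [0.53970097 0.58048722 0.17995002] [0.54045282 0.04077119 0.248522  ]
```

play_rows(rows=[[20,0.0005,0,0,0,0,0],[20,0.0003,0,0,0,0,0],[20,0,0,0,0,0,0],[20,0,0,0,0,0,0]])

```text
clock: 18.2
tool_pos: [0.5404, 0.0411, 0.2485]
eef_rot: [0.677, 0.736, -0.003, 0.003]
contact_force: [1.7, -15.3, -3.2]
opening: 0.335
finger_force: 43.4
```

play_rows(rows=[[20,-0.001,0,0,0,0,0],[20,-0.001,0,0,0,0,0],[20,-0.001,0,0,0,0,0],[20,0,0,0,0,0,0]])

```text
clock: 18.7
tool_pos: [0.5405, 0.0405, 0.2485]
eef_rot: [0.677, 0.736, -0.002, 0.002]
contact_force: [1.6, -10.2, -1.9]
opening: 0.34
finger_force: 42.4
```

play_rows(rows=[[20,-0.001,0,0,0,0,0],[20,-0.001,0,0,0,0,0],[20,0,0,0,0,0,0]])

```text
clock: 19.08
tool_pos: [0.5406, 0.0401, 0.2485]
eef_rot: [0.676, 0.737, -0.001, 0.001]
contact_force: [0.6, -6.5, -2.0]
opening: 0.334
finger_force: 41.9
```

play_rows(rows=[[20,-0.001,0,0,0,0,0],[20,-0.0005,0,0,0,0,0],[20,0,0,0,0,0,0],[70,0,0,0,0,0,0],[70,0,0,0,0,0,0],[70,0,0,0,0,0,0]])

```text
clock: 19.82
tool_pos: [0.5406, 0.0416, 0.2491]
eef_rot: [0.675, 0.738, 0.001, -0.0]
contact_force: [0.2, -0.0, 0.9]
opening: 0.654
finger_force: 0.0
```

play_rows(rows=[[70,0,0,-0.02,0,0,0],[70,0,0,-0.04,0,0,0],[70,0,0,-0.04,0,0,0],[70,0,0,-0.04,0,0,0],[70,0,0,0,0,0,0],[70,0,0,0,0,0,0]])

```text
clock: 20.58
tool_pos: [0.5402, 0.041, 0.3885]
eef_rot: [0.675, 0.738, -0.0, -0.0]
contact_force: [-1.5, 0.0, 0.1]
opening: 0.696
finger_force: 0.0
```

```bash
python3 - <<'E'
from h import *
M=T();im=cams.snapshot('wrist');save('w6',im);np.save('M6.npy',M);print(M[:3,3])
cv2.imwrite('pics/w6c.png',cv2.resize(cv2.imread('pics/w6.png')[0:300,220:420],None,fx=2,fy=2,interpolation=cv2.INTER_CUBIC))
E
```

```text
[0.54019673 0.04095711 0.3884896 ]
```

View pics/w6c.png

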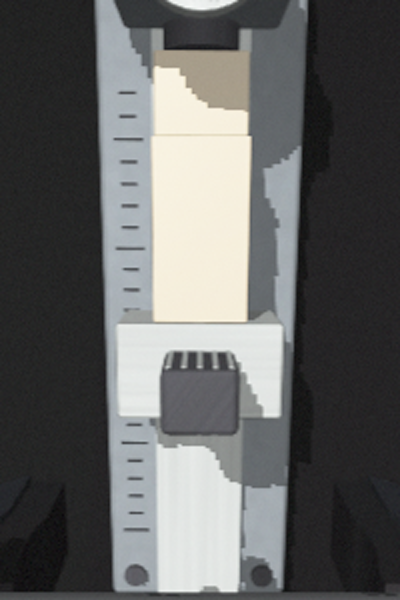

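The bar is clamped square between the jaw (crop row 322) and the anvil (crop row 48), and the gripper is clear. I'm handing in.

```bash
python3 -c "
from plant import r
print(r.finish_job())"
```

```text
the job is handed in; nothing more can be done
None
```

The job is handed in: the stepped bar lies square on the caliper bed, clamped between jaw and anvil at an estimated 4–5 N (from wrist-force readings, not measured directly), with the gripper clear and the other two specimens left untouched; no verdict was returned.

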